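# Set the end cap on the indexing fixture

### The arm

A 7-joint arm with a two-finger parallel gripper is mounted at the origin on a cart in front of the work surface, level with it; the furniture and walls round the work are solid. World frame = base frame: x ahead of the robot, y to its left, z up, the work surface at z = 0. Lengths are in m, angles in degrees, forces in N, time in s.
With the tool pointing down it reaches from about 0.35 to 0.775 m from the base axis. Payload 3.1 kg.
Tool frame: the origin (TCP) lies at the very end of the fingers, on their centre line; the grasp point (between the pads) lies 19 mm behind it; z points along the fingers, y is the line along which they close (so a half turn about z gives the same grasp; the last joint's range is limited). The gripper opens to 85 mm and grips with 20 to 120 N. Pads are 22 mm wide; open, the fingers measure 114 mm over their backs; the gripper's body (76 mm by 85 mm) begins 54 mm behind the grasp point. The pads swing forward as they close: fully open they stand 13 mm farther back than shut.
Start: joints at [-2.389, 17.813, 0.802, 86.603, -0.252, 75.585, -1.558], TCP at [0.55, 0, 0.231] pointing down, gripper open.
Joint ranges: [-154.91, 154.91], [-16.99, 109.72], [-72.82, 74.43], [7.12, 147.25], [-82.49, 262.49], [11.32, 116.49], [-174.64, 174.64]. Speed limits (degrees/s): [159.86, 159.86, 180, 180, 180, 180, 180].

### API

Orientations are given as a 3x3 rotation matrix whose columns are the frame's x, y, z axes.
In Python, from cell import ctrl, imaging gives the robot as it stands.
- The arm moves only by the tool apply_moves, never from a script. Its argument "plan" is a list of rows, each a list of 3 entries, a list of its own where there are three numbers: the closure, from 0 (fully open) to 1 (shut), then the shift along the tool's x, y, z in m, then the turn about the tool's z in rad. A call has 1 to 12 rows; each row shifts and turns the commanded pose from where the row before left it, along the tool's axes as they then stand; what a row does not reach is not made up. A row lasts 1/12 s, in which the tool goes at most 41.7 mm and 7.16 degrees, less where a joint would pass 70% of its speed; a pose out of reach is approached as far as the arm can. A call is refused whole if a number of a shift passes 0.0417 or a number of a turn 0.125, either way. A call with a gripper value outside its range is refused whole. The fingers move at their own pace and stop on an object; "newtons" is the grip in N (left out, the last holds). Time passes only in rows, so rows that do not move let the fingers close. It gives the time, the measured TCP pose, the force, the opening and the grip force at its end, in the units of the state.
- ctrl.get_obs(): the state, without advancing time (a new reading comes with each control period).
- imaging.camera(name): name is "scene" or "side" or "wrist"; returns the picture (400x640x3 uint8, blue, green, red); there is no depth.
- imaging.camera_params(name): a dict with "K" (3x3 intrinsics, pixels), "k1" (the pictures are not rectified: a ray, as slopes to the right and down, at radius r is drawn at 1 + k1 r^2 times it, then the intrinsics apply), "camera_from_world" (4x4, takes a point from world to camera coordinates); the wrist camera has in their place "T_tool_cam" (4x4, takes a point from camera to tool coordinates, whose origin is the TCP and whose axes are the flange's). Camera axes: x right, y down, z forward; pixel columns grow to the right and rows downward; lengths in m; the calibration is good to about 2 mm. A picture is of the moment at which its call begins: read the wrist's pose just before it. camera_params takes no time and is no camera call.
- ctrl.sign_off(): hands the job in; it is judged then, once.
The state is a dict: "clock": time; "qpos": joint angles; "joint_vel": joint speeds; "effort": joint torques, N m; "ee_pos": TCP position; "tcp_rot": TCP orientation; "contact_force": force on the tool from outside, world axes, zero at the start; "moment": the same for the moment, N m; "finger_gap": finger opening in m; "grasp_force": force on a finger pad.
Only numpy, scipy, OpenCV 4.12 (cv2) and the standard library are available. Lean on these libraries where they do the work, as an engineer would, in place of code of your own. Each camera call takes 0.05 s, during which the arm holds its last target. There are 200 camera calls.

### The job

On the indexing fixture, first pull up the sprung plunger, swing the head by it into the other slot and let the plunger drop fully home, so that the locking screw comes round and the head cannot turn. Then screw the knurled end cap clockwise until it bottoms out, back it off a quarter turn and finish while still gripping the cap there, with the head still locked, so that I can do up the locking screw. Leave the tools and hardware lying about where they are.

Things in the scene. Friction and masses are not known exactly. Their poses are not given: they have to be found in the camera images.
- fixture: round grey cast base, 256 mm across, fixed to the bench; origin on the bench under the upright axis of head and cap. On it a steel head (disc 156 mm across, top z = 66 mm) with an arm carrying the plunger 105 mm from the axis; at its centre a dark hub, 68 mm across, top z = 100 mm, and the cap. On one side a raised dark quadrant (top z = 58 mm) with two radial slots 60 degrees apart
- plunger_knob (a point): grip point of the plunger's black knurled pull knob (upright cylinder, 25 mm across, from 17 mm below to 11 mm above this point), on the plunger's axis (the arm's collar begins 3 mm below the knob). It moves with head and plunger and spins freely about its own vertical axis, so the gripper need not turn with the head
- plunger (a joint): lift of the plunger in m: 0 = dropped fully home in a slot, up to 0.016; a spring pulls it down with 4 N at 0 and 8 N at 0.016. Its round-ended pin, 10 mm across, is clear of the quadrant from 0.009 up and slides on the quadrant's top at 0.008; the slots are 12.4 mm wide
- head (a joint): turn of the head in rad, counter-clockwise from above: 0 = plunger over the slot where it starts, 1.047 = plunger over the other slot; stops at -0.12 and 1.167. It turns with light friction (0.15 N m) while the plunger is lifted
- start_slot (a point): middle of the slot where the plunger starts, at the quadrant's top face, 105 mm from the fixture's axis
- other_slot (a point): middle of the other slot, at the quadrant's top face, 105 mm from the fixture's axis, 60 degrees counter-clockwise from the first as seen from above
- cap_grip (a point): grip point on the axis of the knurled aluminium end cap (upright cylinder, 43 mm across, 34 mm high, a dark radial line on its top): 14 mm below its top face and 20 mm above its lower rim. The hub, 68 mm across, begins up to 3 mm below the rim
- cap (a joint): angle in rad by which the cap is unscrewed relative to the head: 0 = bottomed out on the hub, a hard stop; grows counter-clockwise from above (right-hand thread, 4 mm a turn, so the cap sinks 0.64 mm per rad). It starts about 2 to 3.4 rad up and turns with light friction (0.08 N m); against the stop a gripper's pads slip round on it
- lock_screw (a point): end of the small locking screw, 11 mm across, that stands out of the hub's side opposite the arm; not to be turned
- nut_m20: steel hex nut, 31x35x16 mm, lying flat beside the fixture; origin at the middle of its underside; not to be moved
- bolt_m16: steel hex bolt, 81 mm long, lying beside the fixture; origin at the middle of its underside; not to be moved
- wood_block: pine block, 45x120x45 mm; origin at the middle of its underside; not to be moved
- tape_measure: steel tape measure, 36x82x62 mm; origin at the middle of its underside; not to be moved

How it is judged:
By the outcome, as a careful person would: the job done as asked, in the order asked, and still so for the second after the job is handed in, while the arm keeps its last pose, push and grip.
It also fails if it takes over 58 s, if anything falls off the work surface, if the arm or the gripper's body presses on something with over 40 N, if the wrist force passes 120 N, or if a joint passes its speed limit or range.

## Working session

There is one attempt and no reset: what is moved stays moved. The work goes in short steps, Python scripts to look and compute and a tool call to move; the robot and the scene stay as the last step left them, time stands still between calls to the robot, and variables do not carry over. Pictures are saved under pics/ and viewed, at most 10 in all, crops included, and the job is handed in when it is done.

Besides the shell and the picture viewer there is one more tool, called after "Emit:" as name([rows], argument=value, ...), one row to a line, values as JSON. apply_moves: Moves the arm, as the interface text tells. Its arguments: {"type":"object","properties":{"plan":{"type":"array"},"newtons":{"type":"number"}},"required":["plan"]}

```bash
ls; mkdir -p pics
python3 - <<'E'
from cell import ctrl, imaging
import cv2,json
o=ctrl.get_obs();print({k:(v if not hasattr(v,'tolist') else v.tolist()) for k,v in o.items()})
for n in("scene","side","wrist"):
    cv2.imwrite(f"pics/{n}0.png",imaging.camera(n)); print(n,imaging.camera_params(n))
a=cv2.imread("pics/scene0.png");b=cv2.imread("pics/wrist0.png")
E
```

```text
pics
{'clock': 0.0, 'qpos': [-2.3904650588216687, 17.861268648508403, 0.7996809896764786, 86.69366646451944, -0.2499855871053498, 75.58287813419071, -1.5583538863861104], 'joint_vel': [-0.1614978562658964, 0.08748194103827296, -0.054315660937369975, -0.004577770998894332, -0.04176031178319536, -0.05624606817997097, 0.06328050446256944], 'effort': [-0.000845983850012999, -37.991180419921875, 0.14553708024322987, -23.058804273605347, 0.012203276564832777, 0.013735262327827513, 4.057365003973246e-06], 'ee_pos': [0.5492649787416992, 2.874510742627908e-05, 0.23020098012521228], 'tcp_rot': [[-0.00014235999769422275, 0.9999971766271246, -0.0023720184253354123], [0.9999999824048579, 0.00014206982211477622, -0.00012250081516380063], [-0.00012216347706258272, -0.0023720358228151842, -0.9999971792570919]], 'contact_force': [0.6413855328306579, 0.004478068767798032, -0.8989182652322328], 'moment': [-0.04253294994319344, 0.003640028772532631, -0.019904446528108823], 'grasp_force': 0.0, 'finger_gap': 0.08555944623790655}
scene {'K': array([[460.93413107,   0.        , 321.18540652],
       [  0.  
[... 792 characters left out ...]
1, -5.40693668e-03, -6.05935157e-01,
         9.45992394e-01],
       [ 0.00000000e+00,  0.00000000e+00,  0.00000000e+00,
         1.00000000e+00]])}
wrist {'K': array([[322.19993596,   0.        , 323.03113488],
       [  0.        , 322.19993596, 199.04110743],
       [  0.        ,   0.        ,   1.        ]]), 'k1': -0.04820606768674003, 'T_tool_cam': array([[ 1.17369503e-03, -9.46904351e-01, -3.21513253e-01,
         8.20693228e-02],
       [ 9.99998822e-01,  7.93427103e-04,  1.31376877e-03,
        -3.14665264e-04],
       [-9.88916039e-04, -3.21514416e-01,  9.46904167e-01,
        -1.42949304e-01],
       [ 0.00000000e+00,  0.00000000e+00,  0.00000000e+00,
         1.00000000e+00]])}
```

View pics/scene0.png

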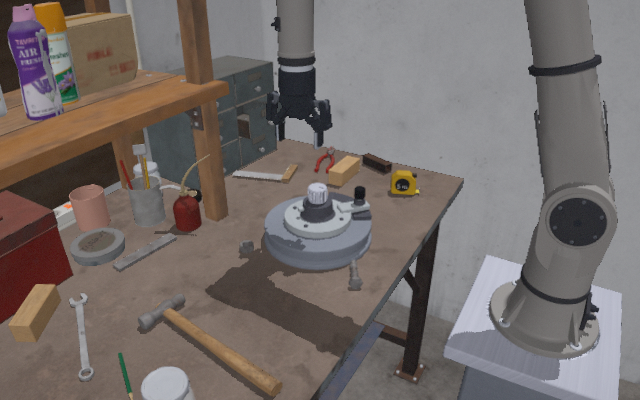

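View pics/side0.png

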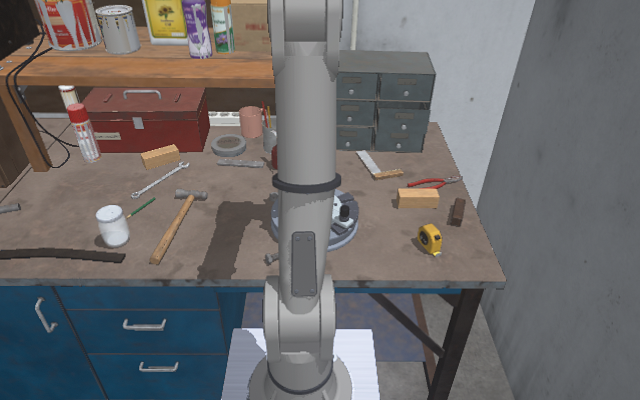

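View pics/wrist0.png

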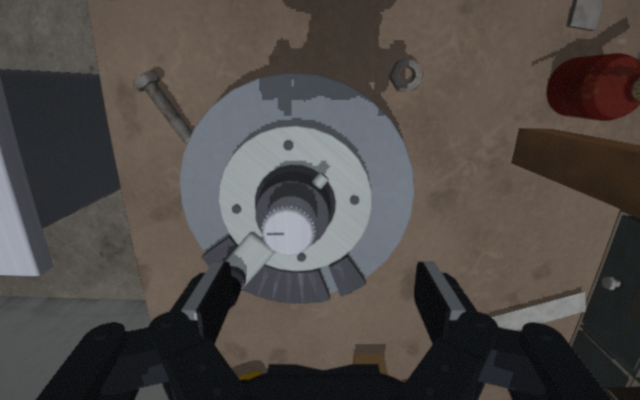

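```bash
cat > h.py <<'E'
import numpy as np, cv2
from cell import ctrl, imaging
def cam(name,obs=None):
    p=imaging.camera_params(name)
    if name=="wrist":
        T=np.eye(4);T[:3,:3]=obs["tcp_rot"];T[:3,3]=obs["ee_pos"];M=T@p["T_tool_cam"]
    else: M=np.linalg.inv(p["camera_from_world"])
    return p["K"],np.array([p["k1"],0,0,0.]),M
def ray(c,uv):
    K,d,M=c; x=cv2.undistortPoints(np.array([[uv]],float),K,d)[0,0]
    r=M[:3,:3]@[x[0],x[1],1]; return M[:3,3],r
def atz(c,uv,z):
    o,r=ray(c,uv); return o+r*(z-o[2])/r[2]
def proj(c,X):
    K,d,M=c;W=np.linalg.inv(M); return cv2.projectPoints(np.array([X],float),cv2.Rodrigues(W[:3,:3])[0],W[:3,3],K,d)[0][0,0]
E
python3 - <<'E'
from h import *
o=ctrl.get_obs();w=cam("wrist",o);s=cam("scene");v=np.round
np.set_printoptions(precision=4,suppress=True)
print("base L/R/T",[atz(w,p,.045) for p in[(181,185),(413,185),(297,74)]])
print("disc LRTB",[atz(w,p,.066) for p in[(219,198),(371,198),(295,126),(295,271)]])
print("cap",atz(w,(289,231),.136),atz(s,(317,187),.136))
print("lock",atz(w,(321,181),.09))
for z in(.09,.1,.11,.12):print("knob",z,atz(s,(360,190),z))
a=cv2.imread("pics/scene0.png")[150:270,240:400];cv2.imwrite("pics/sc.png",cv2.resize(a,None,fx=5,fy=5,interpolation=2))
E
```

```text
base L/R/T [array([ 0.3971, -0.0138,  0.045 ]), array([ 0.645 , -0.0135,  0.045 ]), array([0.5242, 0.0969, 0.045 ])]
disc LRTB [array([ 0.444 , -0.0214,  0.066 ]), array([ 0.5976, -0.0212,  0.066 ]), array([0.5229, 0.05  , 0.066 ]), array([ 0.5187, -0.1055,  0.066 ])]
cap [ 0.5219 -0.0258  0.136 ] [ 0.517  -0.0229  0.136 ]
lock [0.5474 0.0032 0.09  ]
knob 0.09 [ 0.4636 -0.1364  0.09  ]
knob 0.1 [ 0.4557 -0.1193  0.1   ]
knob 0.11 [ 0.4478 -0.1023  0.11  ]
knob 0.12 [ 0.4399 -0.0852  0.12  ]
```

View pics/sc.png

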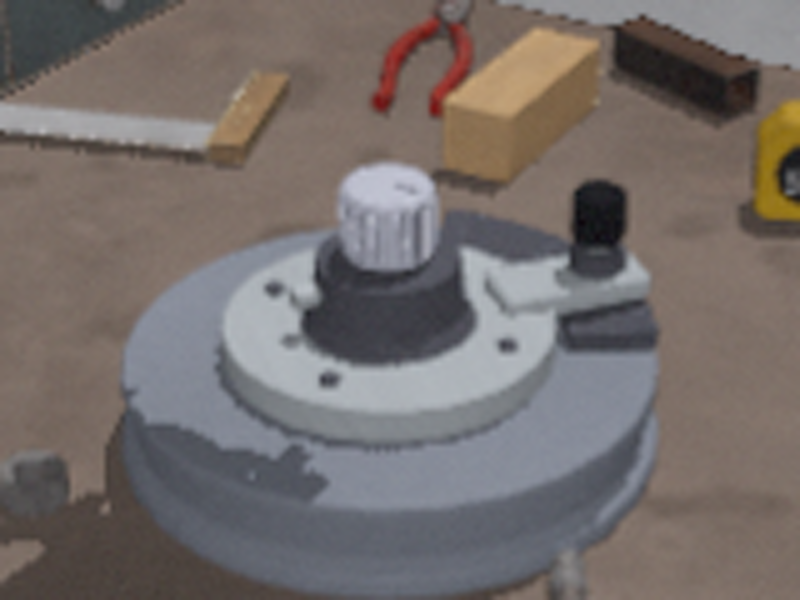

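Run:
```python
from h import *
from scipy.optimize import least_squares
o=ctrl.get_obs();w=cam("wrist",o);s=cam("scene")
np.set_printoptions(precision=4,suppress=True)
c=np.array([.5195,-.0255])
for z in(.106,.108,.11,.112,.114):
    k=atz(s,(360,188.4),z);d=k[:2]-c;print(z,k,np.hypot(*d),np.degrees(np.arctan2(d[1],d[0])))
print("knob top/bottom dia check px: crop bottom centre (599,244)",[atz(s,(359.8,198.8),z) for z in(.08,.084,.088)])
print(proj(w,o["ee_pos"]),proj(w,o["ee_pos"]-[0,0,.05]))
```

```text
0.106 [ 0.4545 -0.1163  0.106 ] 0.11170301961743018 -125.58308520197956
0.108 [ 0.4529 -0.1129  0.108 ] 0.10988544654004327 -127.30310669439172
0.11 [ 0.4513 -0.1095  0.11  ] 0.10817017751450826 -129.07932187192256
0.112 [ 0.4497 -0.106   0.112 ] 0.10656215284189084 -130.9109494612014
0.114 [ 0.4481 -0.1026  0.114 ] 0.10506629671611928 -132.79670647232416
knob top/bottom dia check px: crop bottom centre (599,244) [array([ 0.4524, -0.1131,  0.08  ]), array([ 0.4493, -0.1066,  0.084 ]), array([ 0.4463, -0.1   ,  0.088 ])]
[323.1842 262.1735] [323.2146 223.1819]
```

Emit:
apply_moves([
  [0, [-0.025, -0.025, 0.004], 0],
  [0, [-0.026, -0.025, 0.004], 0],
  [0, [-0.026, -0.025, 0.005], 0],
  [0, [-0.025, -0.026, 0.005], 0],
  [0, [0, 0, 0], 0],
  [0, [0, 0, 0], 0],
  [0, [0, 0, 0], 0],
])

```text
clock: 0.73
ee_pos: [0.4493, -0.1015, 0.2134]
tcp_rot: [[0.0, 1.0, 0.001], [1.0, -0.0, 0.001], [0.001, 0.001, -1.0]]
contact_force: [0.2, 0.2, 0.1]
finger_gap: 0.0856
grasp_force: 0.0
```

Run:
```python
from h import *
o=ctrl.get_obs();im=imaging.camera("wrist");w=cam("wrist",o);print(o["ee_pos"],o["clock"])
for X in([.448,-.102,.114],[.52,-.025,.136],[.551,-.126,.058]):print(proj(w,X))
cv2.imwrite("pics/w1.png",cv2.resize(im[60:360,160:560],None,fx=2,fy=2,interpolation=2))
```

```text
[ 0.44927384 -0.10154446  0.21338912] 0.7333
[321.31778678 199.40657588]
[430.18394839  99.79092453]
[425.71648545 204.2040898 ]
```

View pics/w1.png

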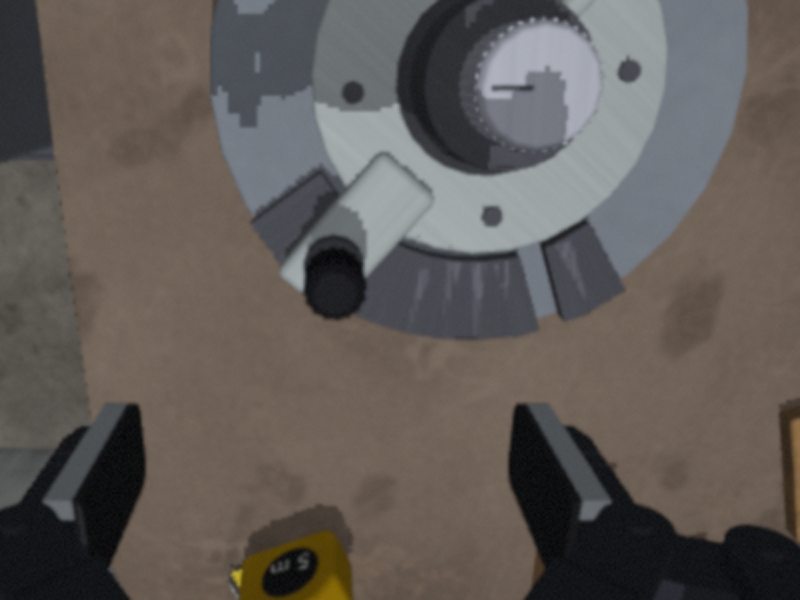

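Run:
```python
from h import *
o=ctrl.get_obs();w=cam("wrist",o);s=cam("scene");np.set_printoptions(precision=4,suppress=True)
print(atz(w,(430.5,103),.136), "slot",atz(w,(160+541/2,60+285/2),.058))
c=atz(w,(430.5,103),.136)[:2]
for z in(.11,.112,.114,.116):
    k=atz(w,(328,202.5),z);print(k,np.hypot(*(k[:2]-c)),np.degrees(np.arctan2(*(k[:2]-c)[::-1])))
(o1,r1),(o2,r2)=ray(w,(328,202.5)),ray(s,(360,188.4))
t=np.linalg.lstsq(np.c_[r1,-r2],o2-o1,rcond=None)[0];print(o1+r1*t[0],o2+r2*t[1])
```

```text
[ 0.5209 -0.0263  0.136 ] slot [ 0.5562 -0.1235  0.058 ]
[ 0.454  -0.1054  0.11  ] 0.10359543408940304 -130.22620786328088
[ 0.4539 -0.1047  0.112 ] 0.10308558829598237 -130.49435590177353
[ 0.4539 -0.104   0.114 ] 0.10257802280400992 -130.76516356320147
[ 0.4538 -0.1033  0.116 ] 0.1020727716304669 -131.03865833286807
[ 0.4539 -0.1052  0.1106] [ 0.4503 -0.1073  0.1113]
```

Emit:
apply_moves([
  [0, [-0.004, 0.0035, 0.025], 0],
  [0, [0, 0, 0.03], 0],
  [0, [0, 0, 0.03], 0],
  [0, [0, 0, 0.025], 0],
  [0, [0, 0, 0.014], 0],
  [0, [0, 0, 0.005], 0],
  [0, [0, 0, 0], 0],
  [0, [0, 0, 0], 0],
], newtons=30)

```text
clock: 1.45
ee_pos: [0.4538, -0.1054, 0.0849]
tcp_rot: [[-0.002, 1.0, 0.001], [1.0, 0.002, -0.0], [-0.0, 0.001, -1.0]]
contact_force: [0.7, -0.0, 0.1]
finger_gap: 0.0855
grasp_force: 0.0
```

Emit:
apply_moves([
  [1, [0, 0, 0], 0],
  [1, [0, 0, 0], 0],
  [1, [0, 0, 0], 0],
  [1, [0, 0, 0], 0],
  [1, [0, 0, 0], 0],
  [1, [0, 0, 0], 0],
  [1, [0, 0, 0], 0],
  [1, [0, 0, 0], 0],
  [1, [0, 0, 0], 0],
  [1, [0, 0, 0], 0],
])

```text
clock: 2.28
ee_pos: [0.4527, -0.1062, 0.0848]
tcp_rot: [[0.0, 1.0, 0.0], [1.0, -0.0, -0.0], [-0.0, 0.0, -1.0]]
contact_force: [-1.1, 0.3, 6.3]
finger_gap: 0.0243
grasp_force: 29.3
```

Emit:
apply_moves([
  [1, [0, 0, -0.004], 0],
  [1, [0, 0, -0.004], 0],
  [1, [0, 0, -0.004], 0],
  [1, [0, 0, 0], 0],
  [1, [0, 0, 0], 0],
  [1, [0, 0, 0], 0],
], newtons=45)

```text
clock: 2.78
ee_pos: [0.4521, -0.1057, 0.0957]
tcp_rot: [[-0.0, 1.0, -0.001], [1.0, 0.0, 0.0], [0.0, -0.001, -1.0]]
contact_force: [0.7, 0.0, -6.9]
finger_gap: 0.0239
grasp_force: 44.6
```

Run:
```python
from h import *
o=ctrl.get_obs();p=o["ee_pos"];print(p,o["contact_force"])
im=imaging.camera("scene")
cv2.imwrite("pics/s2.png",cv2.resize(im[140:270,230:410],None,fx=4,fy=4,interpolation=2))
c=np.array([.5205,-.0263]);d=p[:2]-c;print(np.hypot(*d))
d*=.105/np.hypot(*d);P=[c+cv2.Rodrigues(np.array([0,0,np.radians(a)]))[0][:2,:2]@d for a in range(0,61,5)]
P[0]=p[:2];print(P[-1],np.round(np.diff(P,axis=0)[:,::-1],4))
```

```text
[ 0.45207031 -0.1056968   0.09569498] [ 0.73905566  0.03111189 -6.94024436]
0.10481637862713639
[ 0.55510531 -0.12543361] [[-0.0058  0.0071]
 [-0.005   0.0077]
 [-0.0043  0.0081]
 [-0.0036  0.0084]
 [-0.0029  0.0087]
 [-0.0021  0.0089]
 [-0.0013  0.0091]
 [-0.0005  0.0091]
 [ 0.0003  0.0092]
 [ 0.0011  0.0091]
 [ 0.0019  0.009 ]
 [ 0.0026  0.0088]]
```

View pics/s2.png

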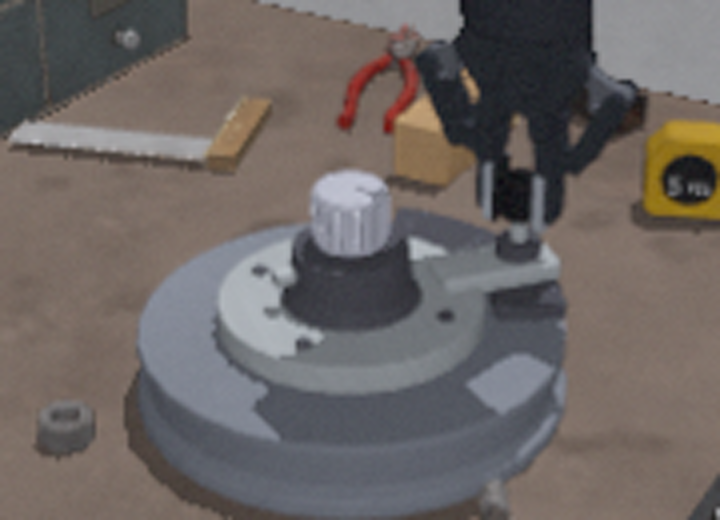

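The knob is between the pads at crop (517,195). The bright stem shows below it, so the plunger is lifted about 11 mm. Next is the swing.

Emit:
apply_moves([
  [1, [-0.0058, 0.0071, 0], 0],
  [1, [-0.005, 0.0077, 0], 0],
  [1, [-0.0043, 0.0081, 0], 0],
  [1, [-0.0036, 0.0084, 0], 0],
  [1, [-0.0029, 0.0087, 0], 0],
  [1, [-0.0021, 0.0089, 0], 0],
  [1, [-0.0013, 0.0091, 0], 0],
  [1, [-0.0005, 0.0091, 0], 0],
  [1, [0.0003, 0.0092, 0], 0],
  [1, [0.0011, 0.0091, 0], 0],
  [1, [0.0019, 0.009, 0], 0],
  [1, [0.0026, 0.0088, 0], 0],
])

```text
clock: 3.83
ee_pos: [0.5557, -0.1252, 0.0958]
tcp_rot: [[-0.0, 1.0, -0.002], [1.0, 0.0, 0.0], [0.0, -0.002, -1.0]]
contact_force: [-4.9, 2.8, -8.1]
finger_gap: 0.0238
grasp_force: 44.8
```

Emit:
apply_moves([
  [1, [0, 0, 0], 0],
  [1, [0, 0, 0], 0],
  [1, [0, 0, 0], 0],
])

```text
clock: 4.08
ee_pos: [0.5568, -0.1248, 0.0966]
tcp_rot: [[-0.001, 1.0, 0.002], [1.0, 0.001, 0.001], [0.001, 0.002, -1.0]]
contact_force: [-0.1, 3.6, -7.1]
finger_gap: 0.0237
grasp_force: 45.0
```

Emit:
apply_moves([
  [1, [0, -0.0005, 0.003], 0],
  [1, [0, 0, 0.003], 0],
  [1, [0, 0, 0.002], 0],
  [1, [0, 0, 0.002], 0],
  [1, [0, 0, 0], 0],
  [1, [0, 0, 0], 0],
  [1, [0, 0, 0], 0],
])

```text
clock: 4.67
ee_pos: [0.5552, -0.1254, 0.0866]
tcp_rot: [[-0.0, 1.0, 0.0], [1.0, 0.0, 0.0], [0.0, 0.0, -1.0]]
contact_force: [-0.6, 4.6, -5.0]
finger_gap: 0.0237
grasp_force: 45.2
```

Emit:
apply_moves([
  [1, [0, 0, 0.001], 0],
  [1, [0, 0, 0.001], 0],
  [1, [0, 0, 0], 0],
  [0.55, [0, 0, 0], 0],
  [0.5, [0, 0, 0], 0],
  [0, [0, 0, 0], 0],
  [0, [0, 0, 0], 0],
  [0, [0, 0, 0], 0],
  [0, [0, 0, 0], 0],
  [0, [0, 0, 0], 0],
  [0, [0, 0, 0], 0],
])

```text
clock: 5.58
ee_pos: [0.5553, -0.1257, 0.0843]
tcp_rot: [[-0.0, 1.0, 0.0], [1.0, 0.0, -0.0], [-0.0, 0.0, -1.0]]
contact_force: [-0.4, 0.1, -0.1]
finger_gap: 0.0852
grasp_force: 0.0
```

Emit:
apply_moves([
  [0, [0, 0, -0.025], 0],
  [0, [0, 0, -0.035], 0],
  [0, [0, 0, -0.035], 0],
  [0, [0.01, -0.01, -0.015], 0],
  [0, [0.025, -0.01, 0], 0],
  [0, [0.025, -0.01, 0], 0],
  [0, [0.0, 0, 0], 0],
  [0, [0, 0, 0], 0],
])

```text
clock: 6.25
ee_pos: [0.525, -0.0633, 0.1945]
tcp_rot: [[-0.004, 1.0, 0.0], [1.0, 0.004, 0.001], [0.001, 0.0, -1.0]]
contact_force: [-0.5, -0.1, -0.4]
finger_gap: 0.0855
grasp_force: 0.0
```

Run:
```python
from h import *
o=ctrl.get_obs();im=imaging.camera("wrist");w=cam("wrist",o);print(o["ee_pos"],o["qpos"])
for X in([.521,-.026,.136],[.5557,-.1252,.111]):print(proj(w,X))
s=imaging.camera("scene")
a=cv2.resize(im[100:350,170:490],(800,600)[:1]+(600,),interpolation=2)
b=cv2.resize(s[170:250,250:370],(480,320),interpolation=2)
cv2.imwrite("pics/w3.png",np.vstack([cv2.resize(im[80:300,200:480],(420,330),interpolation=2),np.zeros((0,420,3),np.uint8)]))
out=np.zeros((600,800,3),np.uint8);out[:330,:420]=cv2.resize(im[80:300,200:480],(420,330),interpolation=2);out[330:590,:390]=cv2.resize(s[170:250,260:380],(390,260),interpolation=2)
cv2.imwrite("pics/m3.png",out)
```

```text
[ 0.52495987 -0.06334824  0.19452196] [ 2.35164113 16.63304453  3.43133282 93.51376322 -1.08892295 69.87358729
  6.26670191]
[317.14946285 163.85874183]
[360.416522  277.4436403]
```

View pics/m3.png

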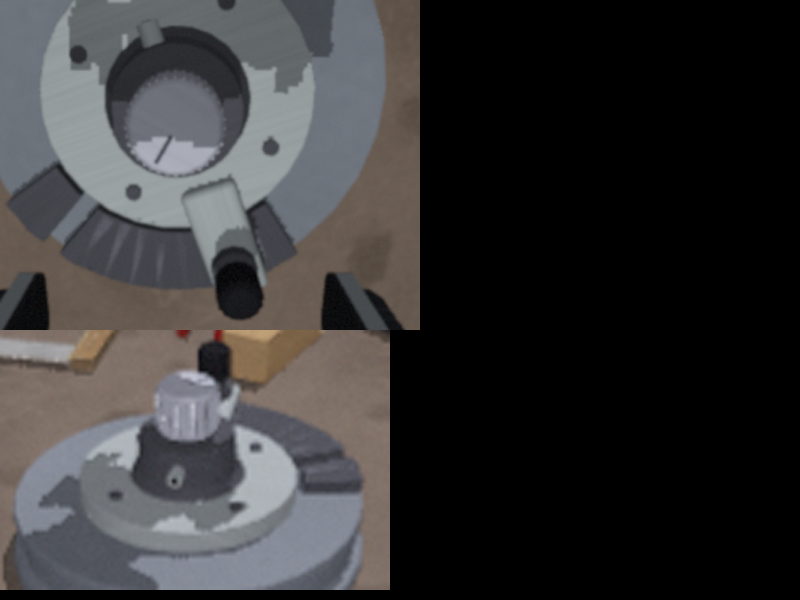

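Run:
```python
from h import *
o=ctrl.get_obs();w=cam("wrist",o);s=cam("scene");np.set_printoptions(precision=4,suppress=True)
for a,b,n in(((359.3,274),(325.8,175.2),"knob"),((316.7,160),(260+188*120/390,170+(381-330)*80/260),"cap")):
    (o1,r1),(o2,r2)=ray(w,a),ray(s,b)
    t=np.linalg.lstsq(np.c_[r1,-r2],o2-o1,rcond=None)[0];print(n,o1+r1*t[0],o2+r2*t[1])
print(atz(w,(316.7,160),.136))
```

```text
knob [ 0.5546 -0.1246  0.112 ] [ 0.553  -0.1258  0.1125]
cap [ 0.5212 -0.0266  0.1358] [ 0.5182 -0.0287  0.1363]
[ 0.5212 -0.0266  0.136 ]
```

Emit:
apply_moves([
  [0, [0.019, -0.002, 0], 0],
  [0, [0.0185, -0.0025, 0], 0],
  [0, [0, 0, 0], -0.125],
  [0, [0, 0, 0], -0.125],
  [0, [0, 0, 0], -0.125],
  [0, [0, 0, 0], -0.125],
  [0, [0, 0, 0], -0.125],
  [0, [0, 0, 0], -0.125],
  [0, [0, 0, 0], -0.125],
  [0, [0, 0, 0], -0.125],
  [0, [0, 0, 0], -0.125],
  [0, [0, 0, 0], -0.125],
])

```text
clock: 7.35
ee_pos: [0.521, -0.0299, 0.1939]
tcp_rot: [[-0.95, 0.312, -0.0], [0.312, 0.95, -0.001], [0.0, -0.001, -1.0]]
contact_force: [-0.5, 0.4, -0.1]
finger_gap: 0.0854
grasp_force: 0.0
```

Emit:
apply_moves([
  [0, [0, 0, 0], -0.125],
  [0, [0, 0, 0], -0.125],
  [0, [0, 0, 0], -0.125],
  [0, [0, 0, 0], -0.125],
  [0, [0, 0, 0], -0.125],
  [0, [0, 0, 0], -0.125],
  [0, [0, 0, 0], -0.125],
  [0, [0, 0, 0], -0.125],
  [0, [0, 0, 0], -0.125],
  [0, [0, 0, 0], -0.125],
  [0, [0, 0, 0], -0.125],
  [0, [0, 0, 0], -0.125],
])

```text
clock: 8.35
ee_pos: [0.521, -0.03, 0.1939]
tcp_rot: [[-0.379, -0.925, -0.0], [-0.925, 0.379, -0.001], [0.001, 0.0, -1.0]]
contact_force: [-0.3, 0.3, -0.5]
finger_gap: 0.0855
grasp_force: 0.0
```

Emit:
apply_moves([
  [0, [0, 0, 0], -0.125],
  [0, [0, 0, 0], -0.125],
  [0, [0, 0, 0], 0],
  [0, [0, 0, 0], 0],
])

```text
clock: 8.68
ee_pos: [0.5209, -0.0295, 0.194]
tcp_rot: [[-0.147, -0.989, -0.0], [-0.989, 0.147, -0.0], [0.0, 0.0, -1.0]]
contact_force: [1.2, 0.2, -0.4]
finger_gap: 0.0857
grasp_force: 0.0
```

```bash
python3 -c "
from h import *
o=ctrl.get_obs();print(o['ee_pos'],o['qpos'],o['tcp_rot']);print(o['tcp_rot'].T@(np.array([.521,-.0255,.1005+.02])-o['ee_pos']))"
```

```text
[ 0.52087572 -0.0295338   0.19395546] [ 20.0650323   17.60972126 -23.75430903  93.77276915   7.4521125
  70.20935729 166.34109272] [[-1.46566189e-01 -9.89200766e-01 -4.44724865e-04]
 [-9.89200832e-01  1.46566286e-01 -1.95041241e-04]
 [ 2.58116617e-04  4.11335755e-04 -9.99999882e-01]]
[-0.00402741  0.00043806  0.07345461]
```

Emit:
apply_moves([
  [0, [-0.003, 0, 0.02], 0],
  [0, [0, 0, 0.025], 0],
  [0, [0, 0, 0.025], 0],
  [0, [0, 0, 0.014], 0],
  [0, [0, 0, 0.004], 0],
  [0, [0, 0, 0], 0],
  [0, [0, 0, 0], 0],
], newtons=40)

```text
clock: 9.27
ee_pos: [0.5219, -0.0254, 0.107]
tcp_rot: [[-0.143, -0.99, 0.001], [-0.99, 0.143, -0.0], [-0.0, -0.001, -1.0]]
contact_force: [-0.0, -1.0, 1.1]
finger_gap: 0.0857
grasp_force: 0.0
```

Emit:
apply_moves([
  [1, [0, 0, 0], 0],
  [1, [0, 0, 0], 0],
  [1, [0, 0, 0], 0],
  [1, [0, 0, 0], 0],
  [1, [0, 0, 0], 0],
  [1, [0, 0, 0], 0],
  [1, [0, 0, 0], 0],
  [1, [0, 0, 0], 0],
])

```text
clock: 9.93
ee_pos: [0.5208, -0.025, 0.1075]
tcp_rot: [[-0.141, -0.99, -0.0], [-0.99, 0.141, -0.0], [0.0, 0.0, -1.0]]
contact_force: [-3.0, -0.4, 5.7]
finger_gap: 0.0413
grasp_force: 40.3
```

```bash
python3 -c "
from h import *
o=ctrl.get_obs();print(o['ee_pos'],o['qpos'],o['contact_force'],o['moment'],o['finger_gap'])"
```

```text
[ 0.52077683 -0.02498737  0.10745279] [ 18.78435867  22.35503736 -23.08860225 100.58725731  10.03301234
  59.10233333 163.94988207] [-3.03430787 -0.3707058   5.72719658] [-0.01593317  0.62308816 -0.03830643] 0.041343492317470476
```

Emit:
apply_moves([
  [1, [0, 0, 8e-05], 0.1],
  [1, [0, 0, 8e-05], 0.125],
  [1, [0, 0, 8e-05], 0.125],
  [1, [0, 0, 8e-05], 0.125],
  [1, [0, 0, 8e-05], 0.125],
  [1, [0, 0, 8e-05], 0.125],
  [1, [0, 0, 8e-05], 0.125],
  [1, [0, 0, 8e-05], 0.125],
  [1, [0, 0, 8e-05], 0.125],
  [1, [0, 0, 8e-05], 0.125],
  [1, [0, 0, 8e-05], 0.125],
  [1, [0, 0, 8e-05], 0.125],
])

```text
clock: 10.93
ee_pos: [0.5222, -0.0267, 0.1066]
tcp_rot: [[-0.999, 0.052, 0.003], [0.052, 0.999, -0.002], [-0.003, -0.002, -1.0]]
contact_force: [-0.1, -2.1, 2.5]
finger_gap: 0.0418
grasp_force: 40.3
```

```bash
cat > st.py <<'E'
from h import *
o=ctrl.get_obs();y=o['tcp_rot'][:,1];print(o['clock'],o['ee_pos'],'q7',o['qpos'][6],'F',o['contact_force'],'M',o['moment'],'yaw',np.degrees(np.arctan2(y[1],y[0])))
E
python3 st.py
```

```text
10.9333 [ 0.5221541  -0.02666719  0.10657123] q7 85.59520061225268 F [-0.10932767 -2.06122473  2.49669983] M [-0.50272647  0.03955206  0.05883428] yaw 86.99806383843887
```

Emit:
apply_moves([
  [1, [0, 0, 8e-05], 0.12],
  [1, [0, 0, 8e-05], 0.12],
  [1, [0, 0, 8e-05], 0.12],
  [1, [0, 0, 8e-05], 0.12],
  [1, [0, 0, 8e-05], 0.12],
])

```text
clock: 11.35
ee_pos: [0.5218, -0.0275, 0.1062]
tcp_rot: [[-0.794, 0.607, 0.002], [0.607, 0.794, -0.003], [-0.003, -0.001, -1.0]]
contact_force: [-0.7, -4.1, 3.7]
finger_gap: 0.0422
grasp_force: 40.2
```

```bash
python3 st.py
```

```text
11.35 [ 0.52180962 -0.02752007  0.10617043] q7 53.70298135454686 F [-0.73042882 -4.0929634   3.6962616 ] M [-0.77651163  0.26518376  0.13246839] yaw 52.60398578426765
```

Emit:
apply_moves([
  [1, [0, 0, 8e-05], 0.1],
  [1, [0, 0, 8e-05], 0.1],
  [1, [0, 0, 8e-05], 0.1],
  [1, [0, 0, 8e-05], 0.1],
])

```text
clock: 11.68
ee_pos: [0.5213, -0.028, 0.1059]
tcp_rot: [[-0.496, 0.868, 0.001], [0.868, 0.496, -0.004], [-0.004, -0.001, -1.0]]
contact_force: [-1.6, -3.4, 5.8]
finger_gap: 0.0417
grasp_force: 40.3
```

```bash
python3 st.py
```

```text
11.6833 [ 0.52133147 -0.02797949  0.10588471] q7 32.48675418676645 F [-1.60057296 -3.42020047  5.81138618] M [-0.83334796  0.4392898   0.09780759] yaw 29.724140558935044
```

Emit:
apply_moves([
  [1, [0, 0, 8e-05], 0.1],
  [1, [0, 0, 8e-05], 0.1],
  [1, [0, 0, 8e-05], 0.1],
])

```text
clock: 11.93
ee_pos: [0.5209, -0.0281, 0.1057]
tcp_rot: [[-0.217, 0.976, 0.0], [0.976, 0.217, -0.004], [-0.004, -0.001, -1.0]]
contact_force: [-3.5, -3.9, 5.6]
finger_gap: 0.0419
grasp_force: 40.3
```

```bash
python3 st.py
```

```text
11.9333 [ 0.52088194 -0.02811507  0.10567425] q7 16.551757789412974 F [-3.52283194 -3.85655347  5.57758765] M [-0.88819624  0.73376702  0.10609054] yaw 12.528284488960837
```

Emit:
apply_moves([
  [1, [0, 0, 8e-05], 0.1],
  [1, [0, 0, 8e-05], 0.1],
  [1, [0, 0, 8e-05], 0.1],
])

```text
clock: 12.18
ee_pos: [0.5204, -0.0282, 0.1055]
tcp_rot: [[0.081, 0.997, -0.001], [0.997, -0.081, -0.004], [-0.004, -0.001, -1.0]]
contact_force: [-4.0, -4.8, 7.2]
finger_gap: 0.0419
grasp_force: 40.5
```

```bash
python3 st.py
```

```text
12.1833 [ 0.52041109 -0.02818047  0.10549294] q7 0.6389342635317113 F [-4.0271687 -4.8262346  7.1834157] M [-0.87000643  0.90594953  0.08245708] yaw -4.6703253077998745
```

Emit:
apply_moves([
  [1, [0, 0, 8e-05], 0.1],
  [1, [0, 0, 8e-05], 0.1],
  [1, [0, 0, 8e-05], 0.1],
])

```text
clock: 12.43
ee_pos: [0.52, -0.028, 0.1053]
tcp_rot: [[0.371, 0.929, -0.002], [0.929, -0.371, -0.003], [-0.004, -0.0, -1.0]]
contact_force: [-5.2, -4.9, 8.1]
finger_gap: 0.042
grasp_force: 40.8
```

```bash
python3 st.py
```

```text
12.4333 [ 0.51997062 -0.02804744  0.10529865] q7 -15.1798748153271 F [-5.23542177 -4.94672174  8.14446146] M [-0.2618056   0.85810411  1.45212499] yaw -21.764358132872534
```

Emit:
apply_moves([
  [1, [0, 0, 0], 0.06],
  [1, [0, 0, 0], 0],
  [1, [0, 0, 0], 0],
])

```text
clock: 12.68
ee_pos: [0.5206, -0.0265, 0.1052]
tcp_rot: [[0.42, 0.907, -0.001], [0.907, -0.42, -0.002], [-0.002, 0.0, -1.0]]
contact_force: [-3.8, -2.3, 7.9]
finger_gap: 0.0422
grasp_force: 40.7
```

```bash
python3 st.py
```

```text
12.6833 [ 0.52059808 -0.02649051  0.10522906] q7 -18.105577586254384 F [-3.80381085 -2.27796093  7.94657316] M [-0.39667548  0.70169205  0.34175456] yaw -24.856906047307785
```

Emit:
apply_moves([
  [1, [0, 0, 0], 0.08],
  [1, [0, 0, 0], 0.08],
])

```text
clock: 12.85
ee_pos: [0.5223, -0.024, 0.1053]
tcp_rot: [[0.559, 0.829, 0.003], [0.829, -0.559, 0.001], [0.002, 0.002, -1.0]]
contact_force: [1.3, 2.4, 2.3]
finger_gap: 0.0418
grasp_force: 40.4
```

```bash
python3 st.py
python3 - <<'E'
from h import *
w=imaging.camera("wrist");s=imaging.camera("scene")
out=np.zeros((600,800,3),np.uint8);out[:330,:420]=cv2.resize(w[80:300,200:480],(420,330),interpolation=2);out[330:590,:390]=cv2.resize(s[170:250,260:380],(390,260),interpolation=2)
cv2.imwrite("pics/m4.png",out)
E
```

```text
12.85 [ 0.52229547 -0.02400416  0.10528941] q7 -26.645735438562287 F [1.29953678 2.38066741 2.33063123] M [ 0.5947913  -0.33840439  1.08470199] yaw -33.99668215035705
```

View pics/m4.png

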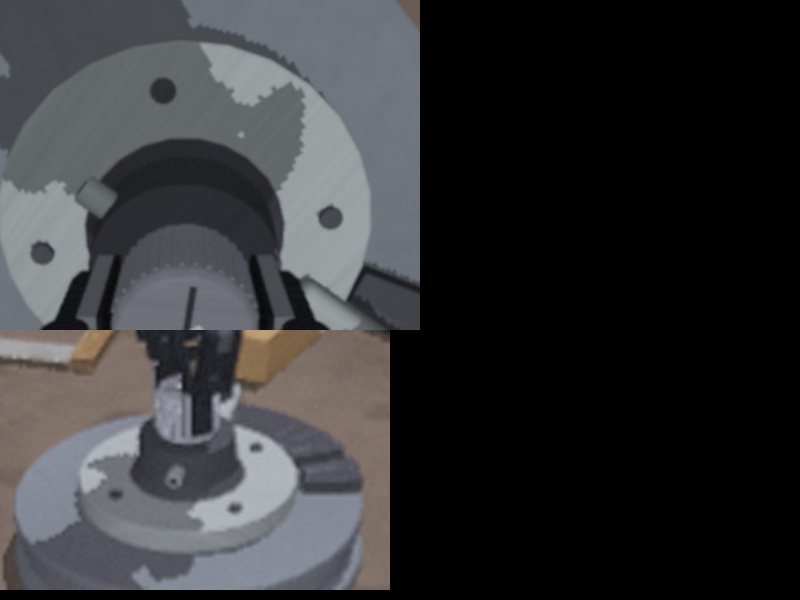

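Emit:
apply_moves([
  [1, [0, 0, 0], 0],
  [1, [0, 0, 0], 0],
  [1, [0, 0, 0], 0],
  [1, [0, 0, 0], 0],
])

```text
clock: 13.28
ee_pos: [0.5224, -0.0239, 0.1052]
tcp_rot: [[0.557, 0.831, 0.003], [0.831, -0.557, 0.001], [0.003, 0.002, -1.0]]
contact_force: [-1.3, 1.9, 7.2]
finger_gap: 0.0417
grasp_force: 40.7
```

```bash
python3 st.py; python3 -c "
from h import *
cv2.imwrite('pics/wA.png',imaging.camera('wrist'))"
```

```text
13.2833 [ 0.5223982  -0.0238739   0.10522923] q7 -26.45765523730393 F [-1.31027783  1.88706456  7.18144558] M [0.4219417  0.07772992 0.6936647 ] yaw -33.836699030359696
```

Emit:
apply_moves([
  [1, [0, 0, -8e-05], -0.1],
  [1, [0, 0, -8e-05], -0.12],
  [1, [0, 0, -8e-05], -0.12],
  [1, [0, 0, -8e-05], -0.12],
  [1, [0, 0, -8e-05], -0.12],
  [1, [0, 0, -8e-05], -0.12],
  [1, [0, 0, -8e-05], -0.12],
  [1, [0, 0, -8e-05], -0.12],
  [1, [0, 0, -8e-05], -0.12],
  [1, [0, 0, -8e-05], -0.12],
  [1, [0, 0, -8e-05], -0.12],
  [1, [0, 0, -8e-05], -0.12],
])

```text
clock: 14.33
ee_pos: [0.5181, -0.0243, 0.106]
tcp_rot: [[-0.739, 0.674, -0.006], [0.674, 0.739, 0.002], [0.006, -0.003, -1.0]]
contact_force: [-9.4, 2.1, 13.5]
finger_gap: 0.0422
grasp_force: 41.5
```

Emit:
apply_moves([
  [1, [0, 0, -8e-05], -0.12],
  [1, [0, 0, 0], -0.03],
  [1, [0, 0, 0], 0],
  [1, [0, 0, 0], 0],
  [1, [0, 0, 0], 0],
])

```text
clock: 14.75
ee_pos: [0.5179, -0.0247, 0.1061]
tcp_rot: [[-0.828, 0.561, -0.007], [0.561, 0.828, 0.001], [0.006, -0.003, -1.0]]
contact_force: [-8.3, 1.1, 14.1]
finger_gap: 0.0419
grasp_force: 41.5
```

```bash
python3 st.py
python3 - <<'E'
from h import *
b=imaging.camera("wrist");cv2.imwrite("pics/wB.png",b);a=cv2.imread("pics/wA.png")
cv2.imwrite("pics/m5.png",np.hstack([cv2.resize(i[210:340,230:420],None,fx=2.1,fy=2.1,interpolation=2) for i in(a,b)]))
E
```

```text
14.75 [ 0.51785765 -0.02465163  0.10611646] q7 56.70855572198692 F [-8.28615153  1.14472076 14.11056846] M [0.3866703  1.88556311 0.05845378] yaw 55.89673889641697
```

View pics/m5.png

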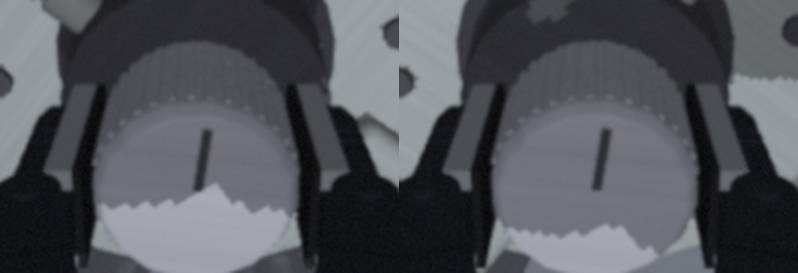

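```bash
python3 -c "
from cell import ctrl; print(ctrl.sign_off())"
```

```text
the job is handed in; nothing more can be done
None
```

The job is handed in: the head is swung into the other slot with the plunger down and locked, and the cap was screwed to its stop, backed off 89.7° and is still gripped there.

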